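# Press a stamp insert flush in its holder and acknowledge it on the key box

### The job

Slide the black plastic stamp insert along the aluminium holder's slideway until it drops onto the seat plate in the recess, then press it down, plate and all, so that it sits level and flush in the recess. After that press the small round key on the grey key box fully down and let it come back, and then the large round key likewise. Never press the square key, press no key before the insert is flush, and leave the other things on the table where they are.

Things in the scene. Friction and masses are not known exactly. Their poses are not given: they have to be found in the camera images.
- insert: black plastic stamp insert, a plain block 64 (x) x 90 (y) x 18 (z) mm with two small holes and a border line on top, about 130 g. Origin: centre of its underside. It starts flat on the slideway, its y axis along the holder's
- insert_top (a point): centre of the insert's top face, 18 mm above its origin
- holder: fixed aluminium holder, 108 (x) x 280 (y) mm. Origin: on the table. Slideway: flat deck 26 mm above the table, y -13 to +155, between rails 6 mm high, 67 mm apart, open at +y. Recess next to it towards -y: 68 x 94 mm, 18 mm deep with its seat plate down, y -107 to -13, so centred at y -60. Steel end stop beyond it, y -107 to -121, 8 mm above deck. Push the insert towards -y
- nest (a point): centre of the recess mouth, at rim (deck) height, axes as the holder's. When the insert is fully down its top is flush with this point
- seat_plate (a joint): depth of the steel plate that fills the recess and carries the insert: at 0 its top is 3 mm below the rim, at 0.015 m it is at the bottom (insert flush). It starts at 0 to 0.003, slides down stiffly (about 8 N plus drag) and stays where it is pushed. The insert drops level onto it only when its tail has passed the rim: its nose is then within 2 mm of the end stop
- keybox: fixed grey key box, 70 (x) x 200 (y) x 36 (z) mm, origin at the centre of its underside, with three black spring keys in a row along y, 60 mm apart, in any order; caps stand 12 mm above the steel collars, which are 3 mm high
- small_key_top (a point): centre of the top of the small round key, 16 mm across; moves down with it
- large_key_top (a point): centre of the top of the large round key, 32 mm across; moves down with it
- square_key_top (a point): centre of the top of the square key, 24 mm wide: not to be pressed
- small_key (a joint): travel of the small round key, 0 up to 0.006 m fully down, springs back; 1.2 N to start, 5 N fully down
- large_key (a joint): travel of the large round key, as the small one's
- square_key (a joint): travel of the square key, as the small one's; to be left alone
- spare_bar_a: a loose green soap bar, 64 x 96 x 24 mm; leave it
- spare_bar_b: another loose green soap bar, 64 x 96 x 24 mm; leave it
- tally_counter: round metal hand counter, 58 mm across, 23 mm high; leave it
- date_stamp: upright hand stamp with a ball-like grip, 33 x 50 mm, 86 mm high; leave it
- tape: roll of brown tape lying flat, 92 mm across, 48 mm high; leave it
Things that resemble listed ones, but are neither listed nor needed, are in the scene too. There is more than one size of the insert; the job needs the smaller.

How it is judged (in metres and radians):
On the way, in this order (a step that is already met when the one before it is completed fails the run):
1. the insert lies over the recess, level on its seat plate and still standing proud (horizontal distance between insert_top and nest below 0.005 m and angle between the y axis of insert and the y axis of holder, either way round below 0.08 rad and z of insert_top in the frame of nest below 0.0163 m and angle between insert's own z axis and vertical below 0.025 rad), for 0.1 s.
2. the insert is pressed level and flush in the recess (horizontal distance between insert_top and nest below 0.005 m and angle between the y axis of insert and the y axis of holder, either way round below 0.08 rad and z of insert_top in the frame of nest below 0.002 m and angle between insert's own z axis and vertical below 0.035 rad), for 0.2 s.
3. then the small round key is pressed down (all of step 2 and value of joint small_key above 0.0045 m), for 0.05 s.
4. then, the small key being up again, the large round key is pressed down (all of step 2 and value of joint large_key above 0.0045 m and value of joint small_key below 0.0015 m), for 0.05 s.
At the end, for the whole second after the job is handed in: the insert lies in the recess with its top less than 2 mm above the rim, tilted less than 2 degrees (0.035 rad), centred within 5 mm, in line with the holder within 0.08 rad and at rest, and all keys are up again (within 1.5 mm) (all of step 2 and value of joint each of small_key, large_key, square_key below 0.0015 m and linear speed of insert below 0.02 m/s); the robot touches nothing.
It fails at once if the square key is pressed (more than 2 mm) (value of joint square_key above 0.002 m).
It fails at once if two keys are down together (value of joint each of small_key, large_key above 0.002 m).
It fails at once if a key is pressed before the insert is flush (value of joint any of small_key, large_key above 0.003 m and not (horizontal distance between insert_top and nest below 0.005 m and angle between the y axis of insert and the y axis of holder, either way round below 0.08 rad and z of insert_top in the frame of nest below 0.002 m and angle between insert's own z axis and vertical below 0.035 rad)).
It fails at once if one of the loose things lying around is moved more than 25 mm (distance of any of spare_bar_a, spare_bar_b, tally_counter, date_stamp, tape from where it was at the start of the episode above 0.025 m).
It also fails if it takes over 58 s, if anything falls off the work surface, if the arm or the gripper's body presses on something with over 40 N, if the wrist force passes 120 N, or if a joint passes its speed limit or range.

### The arm

A 6-joint arm with a two-finger parallel gripper is mounted at the origin on the work surface; the furniture and walls round the work are solid. World frame = base frame: x ahead of the robot, y to its left, z up, the work surface at z = 0. Lengths are in mm, angles in degrees, forces in N, time in s.
With the tool pointing down it reaches from about 275 to 750 mm from the base axis. Payload 10.2 kg.
Tool frame: the origin (TCP) lies on the centre line of the jaws, within the pads' length; the fingertips stand 17 mm ahead of it and the grasp point (between the pads) lies 2 mm behind it; z points along the fingers, y is the line along which they close (so a half turn about z gives the same grasp; the last joint's range is limited). The gripper opens to 85 mm and grips with 20 to 120 N. Pads are 22 mm wide; open, the fingers measure 114 mm over their backs; the gripper's body (76 mm by 85 mm) begins 54 mm behind the grasp point. The pads swing forward as they close: fully open they stand 13 mm farther back than shut.
Start: joints at [58.763, 17.928, 85.812, -0, 76.261, -12.8], TCP at [166.057, 498.053, 248.294] pointing down, gripper open.
Joint ranges: [-168.41, 168.41], [-55.51, 124.54], [10.69, 146.95], [-70.63, 250.63], [1, 178], [-165.06, 165.06]. Speed limits (degrees/s): [136.94, 136.94, 172.46, 180, 180, 180].

### API

Orientations are given as [roll, pitch, yaw] about the fixed x, y, z axes, in that order (R = Rz(yaw) Ry(pitch) Rx(roll)).
In Python, from workcell import state, grab_frame, sign_off, find_in, trace gives the robot as it stands.
- The arm moves only by the tool arm_command, never from a script. Its argument "deltas" is a list of rows, each a list of 3 entries, a list of its own where there are three numbers: the shift along the tool's x, y, z normalised to -1 to 1, where 1 is 0.05 m, then the turn, a rotation vector about the tool's x, y, z normalised to -1 to 1, where 1 is 6 degrees, then the opening, from -1 (shut) to 1 (fully open). In form: [[[x, y, z], [ax, ay, az], hand], ...]. A call has 1 to 8 rows; each row shifts and turns the commanded pose from where the row before left it, along the tool's axes as they then stand; what a row does not reach is not made up. A row lasts 1/8 s, in which the tool goes at most 62.5 mm and 10.7 degrees, less where a joint would pass 70% of its speed; a pose out of reach is approached as far as the arm can. A call with a number of a shift or a turn outside -1 to 1 is refused whole. A call with a gripper value outside its range is refused whole. The fingers move at their own pace and stop on an object; "squeeze" is the grip in N (left out, the last holds). Time passes only in rows, so rows that do not move let the fingers close. It gives the time, the measured TCP pose, the force, the opening and the grip force at its end, in the units of the state.
- state(): the state, without advancing time (a new reading comes with each control period).
- grab_frame(name): name is "scene" or "top"; returns a dict with "pixels" (420x560x3 uint8, red, green, blue), "fov_y" (degrees; the focal length in pixels is half the picture's height over the tangent of half this angle, whatever the lens; pixels are square), "cx", "cy" (the principal point, pixels), "k1" (the pictures are not rectified: a ray, as slopes to the right and down, at radius r is drawn at 1 + k1 r^2 times it, then the intrinsics apply), "view" (4x4, takes a point from world to camera coordinates). Camera axes: x right, y down, z forward; pixel columns grow to the right and rows downward; lengths in mm; the calibration is good to about 2 mm. A picture is of the moment at which its call begins. There is no depth.
- sign_off(): hands the job in; it is judged then, once.
Trained networks look in a picture, given as the dict that the camera call returned (one of the last four; its "shot" number tells which), for a name from the list of things; names that differ only in an ending like _2 or _b are one class to them, and where a whole thing is asked for, a point or a joint stands for the part that bears it (a point fixed in the world has none). Each returns a list of dicts, best first, with "p" (0 to 1); they miss things now and then, are a little off and sometimes report something else, mostly with a low value. They report only what shows in the picture. A call takes as long as a camera call. They do not tell look-alikes from the thing itself.
- find_in(label, picture): "box" ([left, top, right, bottom] in pixels, round what is visible of it).
- trace(label, picture): "mask" (420x560 bool, what is visible of it) and "box" ([left, top, right, bottom] in pixels, round what is visible of it).
The state is a dict: "clock": time; "qpos": joint angles; "qd": joint speeds; "effort": joint torques, N m; "eef_pos": TCP position; "ee_rot": TCP orientation; "wrist_force": force on the tool from outside, world axes, zero at the start; "ft_torque": the same for the moment, N m; "gripper_width": opening from 0.0 (shut) to 1.0 (fully open); "finger_force": force on a finger pad.
Only numpy, scipy, OpenCV 4.12 (cv2) and the standard library are available. Lean on these libraries where they do the work, as an engineer would, in place of code of your own. Each camera call takes 0.05 s, during which the arm holds its last target. There are 200 camera calls.

## Working session

There is one attempt and no reset: what is moved stays moved. The work goes in short steps, Python scripts to look and compute and a tool call to move; the robot and the scene stay as the last step left them, time stands still between calls to the robot, and variables do not carry over. Pictures are saved under pics/ and viewed, at most 10 in all, crops included, and the job is handed in when it is done.

Besides the shell and the picture viewer there is one more tool, called as name(argument=value, ...), one argument or row to a line, values as JSON. arm_command: Moves the arm, as the interface text tells. Its arguments: {"type":"object","properties":{"deltas":{"type":"array"},"squeeze":{"type":"number"}},"required":["deltas"]}

```bash
mkdir -p pics; cat > h.py <<'E'
import numpy as np,cv2
from workcell import state,grab_frame,find_in,trace,sign_off
def save(f,n): cv2.imwrite('pics/'+n,cv2.cvtColor(f['pixels'],cv2.COLOR_RGB2BGR))
def foc(f): return 210/np.tan(np.radians(f['fov_y'])/2)
def ray(f,u,v):
    F=foc(f);d=np.array([(u-f['cx'])/F,(v-f['cy'])/F]);s=d.copy()
    for _ in range(30): s=d/(1+f['k1']*(s@s))
    V=np.array(f['view']);R=V[:3,:3];o=-R.T@V[:3,3];w=R.T@np.array([s[0],s[1],1]);return o,w/np.linalg.norm(w)
def atz(f,u,v,z):
    o,w=ray(f,u,v);return o+w*(z-o[2])/w[2]
def proj(f,p):
    V=np.array(f['view']);c=V[:3,:3]@np.array(p,float)+V[:3,3];s=c[:2]/c[2];s=s*(1+f['k1']*(s@s));return s*foc(f)+[f['cx'],f['cy']]
def tri(*obs):
    A=np.zeros((3,3));b=np.zeros(3)
    for f,u,v in obs:
        o,w=ray(f,u,v);P=np.eye(3)-np.outer(w,w);A+=P;b+=P@o
    return np.linalg.solve(A,b)
E
python3 - <<'E'
from h import *
np.set_printoptions(precision=1,suppress=True)
s=state();print(s['clock'],s['eef_pos'],s['ee_rot'],s['gripper_width'])
for n in('scene','top'):
    f=grab_frame(n);save(f,n+'0.png');V=np.array(f['view']);print(n,f['fov_y'],f['k1'],-V[:3,:3].T@V[:3,3],V[2,:3])
    for l in('insert','holder','keybox','small_key','large_key','square_key','seat_plate'):
        print(l,[(round(r['p'],2),np.array(r['box'])) for r in find_in(l,f)][:4])
E
```

```text
0.0 [165.9 497.8 247.7] [-179.9   -0.   161.6] 0.9992808672582936
scene 49.18019091727415 -0.1288613946012203 [-144.8 -883.6  862.4] [ 0.4  0.7 -0.6]
insert [(0.55, array([257. , 174. , 283.7, 191.5]))]
holder [(0.92, array([248.5, 170. , 295.7, 225.2]))]
keybox [(0.67, array([322.1, 239.2, 365.4, 301.4])), (0.61, array([336.6, 259.2, 348.6, 270.5]))]
small_key [(0.28, array([260.7, 173.7, 278.9, 196.2]))]
large_key [(0.61, array([335.6, 258.4, 346.6, 269.6]))]
square_key [(0.52, array([258.4, 173.4, 282.7, 193.8])), (0.46, array([319.8, 239.4, 362.2, 302.3])), (0.17, array([209. , 152.5, 231.9, 171.8]))]
seat_plate [(0.54, array([265.3, 198. , 290.4, 212.7])), (0.47, array([293.5, 237.7, 313.6, 248. ]))]
top 51.943746496160514 -0.13092555907964096 [ 289.2  200.8 1677.2] [ 0.1 -0.  -1. ]
insert [(0.97, array([234.4, 184.8, 261.9, 205.2])), (0.9, array([126.7, 192.3, 163.6, 227.9])), (0.33, array([221.4, 175.4, 297.4, 222.8]))]
holder [(0.92, array([221.4, 177.9, 292.4, 222.8])), (0.37, array([218.2, 229.2, 234. , 239.6]))]
keybox [(0.9, array([340.6, 187. , 397.2, 216.6]))]
small_key []
large_key []
square_key [(0.42, array([351.4, 191. , 359.5, 204.2]))]
seat_plate [(0.71, array([261.6, 194.7, 291.8, 215.4]))]
```

View pics/scene0.png

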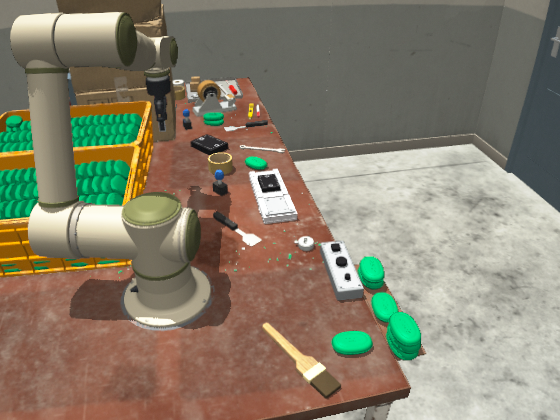

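View pics/top0.png

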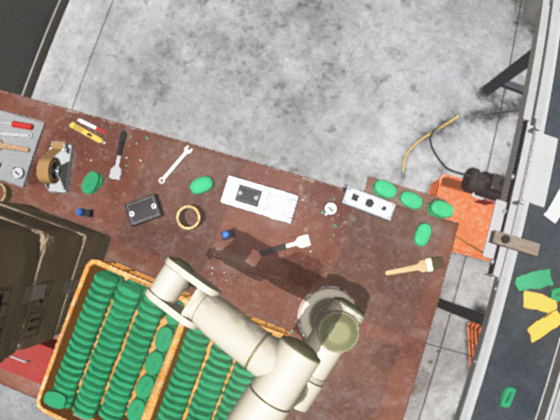

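The scene view shows the holder at about (270,195) with the insert on it. The key box is at (342,268), and the larger look-alike insert is at (210,145). The top view has the holder at (258,200), insert at (247,195) and key box at (369,202). Next I'll zoom in and measure.

```bash
python3 - <<'E'
from h import *
np.set_printoptions(precision=1,suppress=True)
ft=grab_frame('top');fs=grab_frame('scene')
def crop(f,x0,y0,w,h,k):
    return cv2.resize(cv2.cvtColor(f['pixels'],cv2.COLOR_RGB2BGR)[y0:y0+h,x0:x0+w],None,fx=k,fy=k,interpolation=cv2.INTER_CUBIC)
a=crop(ft,215,172,90,60,8);b=crop(ft,335,180,70,42,8);c=crop(fs,240,165,65,65,8);d=crop(fs,312,232,60,75,8)
cv2.imwrite('pics/a.png',a)
cv2.imwrite('pics/c.png',c)
im=np.zeros((600,800,3),np.uint8);b=cv2.resize(b,(400,240));im[:240,:400]=b;d=cv2.resize(d,(400,500));im[:500,400:]=d
cv2.imwrite('pics/bd.png',im)
for l,z in(('holder',30),('insert',44),('keybox',36),('seat_plate',23)):
    for f in(ft,fs):
        for r in trace(l,f)[:2]:
            ys,xs=np.nonzero(r['mask'])
            pts=np.array([atz(f,x,y,z)[:2] for x,y in zip(xs,ys)],np.float32)
            (cx,cy),(w,h),ang=cv2.minAreaRect(pts)
            print(l,round(r['p'],2),np.array(r['box']),'c',cx,cy,'wh',w,h,ang)
E
```

```text
holder 0.8 [220.7 174.4 294.8 221.1] c 451.99310302734375 281.85040283203125 wh 277.89825439453125 113.58304595947266 73.43679809570312
holder 0.17 [219.2 229.7 232.9 238.9] c 313.3196716308594 398.4517517089844 wh 33.8946647644043 47.316864013671875 20.00172233581543
holder 0.58 [246.7 169.5 298.2 224.8] c 439.590087890625 262.0135803222656 wh 316.9217224121094 115.41291046142578 74.27225494384766
insert 0.89 [127.  191.5 163.6 223.9] c 398.4721984863281 726.86083984375 wh 96.26824951171875 137.51632690429688 20.616220474243164
insert 0.5 [216.4 230.6 236.9 236.6] c 310.66668701171875 396.5062561035156 wh 34.091209411621094 49.49559783935547 1.6287105083465576
insert 0.73 [256.7 171.8 283.1 190.7] c 455.7978820800781 310.8019714355469 wh 114.61258697509766 66.49552917480469 75.18390655517578
insert 0.62 [211.  152.8 233.4 175.6] c 360.732421875 517.32763671875 wh 170.87823486328125 90.93707275390625 69.50131225585938
keybox 0.68 [342.9 185.  394.4 217.3] c 447.275634765625 -132.66612243652344 wh 207.00640869140625 73.97007751464844 71.75041961669922
keybox 0.82 [320.9 239.4 365.2 297.4] c 433.2932434082031 -154.1185760498047 wh 227.77821350097656 80.38626098632812 70.37179565429688
seat_plate 0.58 [262.4 195.7 293.7 218.9] c 433.1428527832031 211.5751495361328 wh 93.98825073242188 67.9613037109375 76.54754638671875
seat_plate 0.59 [262.9 198.5 289.1 213.2] c 431.3174133300781 213.9404296875 wh 76.40282440185547 65.57984924316406 74.94539642333984
```

View pics/a.png

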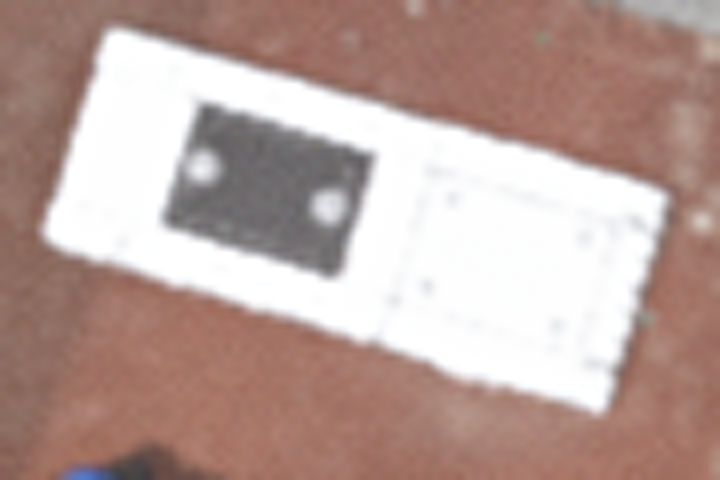

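View pics/c.png

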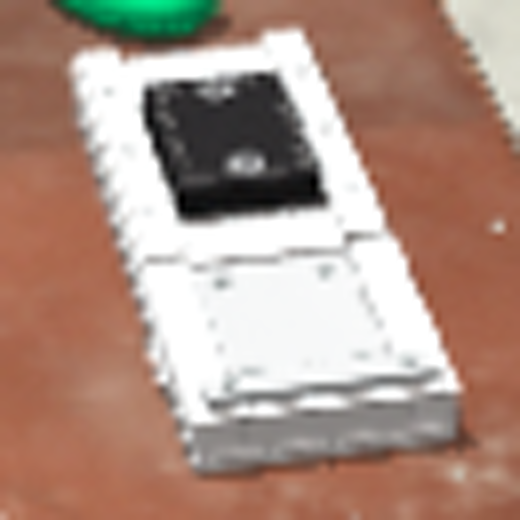

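View pics/bd.png

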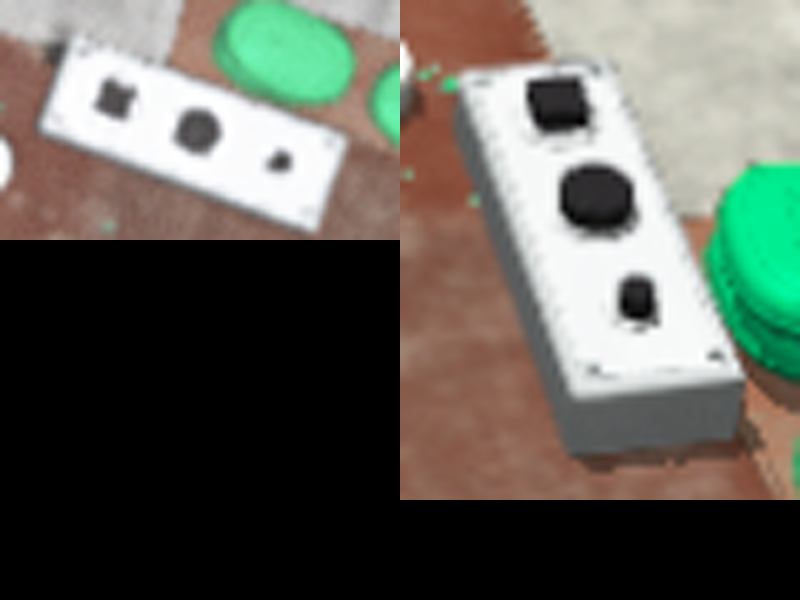

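Crops: the insert with its two holes lies on the slideway, tail towards top-view left. The recess is to the right with its four screws. The keys run square (116,98), large (198,132), small (280,161) in the key-box crop. Next I triangulate.

```bash
cat > m.py <<'E'
from h import *
from scipy.optimize import least_squares
np.set_printoptions(precision=1,suppress=True)
ft=grab_frame('top');fs=grab_frame('scene')
T=lambda x,y:(ft,(x+.5)/8+214.5,(y+.5)/8+171.5)
S=lambda x,y:(fs,(x+.5)/8+239.5,(y+.5)/8+164.5)
K=400/70;TK=lambda x,y:(ft,(x+.5)/K+334.5,(y+.5)/K+179.5)
Q=400/60;SK=lambda x,y:(fs,(x-400+.5)/Q+311.5,(y+.5)/Q+231.5)
def show(n,a,b):
    p=tri(a,b);print(n,p,'resid px',proj(*((a[0],p)))-a[1:],proj(b[0],p)-b[1:]);return p
show('holeA',T(204,166),S(215,90));show('holeB',T(329,206),S(246,163))
for n,a,b in(('ins tail+x',(203,103),(278,73)),('tail-x',(166,222),(147,87)),('nose+x',(372,155),(322,178)),('nose-x',(340,275),(182,190))): show(n,T(*a),S(*b))
for n,a,b in(('hold tail+x',(110,28),(300,32)),('tail-x',(45,235),(75,58)),('front+x',(668,195),(460,390)),('front-x',(605,412),(190,430)),('screw1',(453,198),(326,269)),('screw2',(427,287),(221,282))): show(n,T(*a),S(*b))
for n,a,b in(('sq',(116,98),(556,98)),('large',(198,132),(597,190)),('small',(280,161),(637,290)),('box1',(75,42),(605,62)),('box2',(345,142),(742,380)),('box3',(318,230),(572,395)),('box4',(40,132),(458,75))): show(n,TK(*a),SK(*b))
# model fit of holder: x,y,yaw from corners at z 32 (rails) / top only and insert
def fit(obs):
    def e(q):
        c,s=np.cos(q[2]),np.sin(q[2]);r=[]
        for o,(x,y,z) in obs: r+=list(proj(o[0],[q[0]+c*x-s*y,q[1]+s*x+c*y,z])-o[1:])
        return r
    r=least_squares(e,[440,270,-.26],loss='soft_l1',x_scale=[1,1,.01]);print('fit',r.x[:2],np.degrees(r.x[2]),'rms px',np.sqrt(np.mean(np.square(e(r.x)))));return r.x
fit([(T(203,103),(32,45,44)),(T(166,222),(-32,45,44)),(T(372,155),(32,-45,44)),(T(340,275),(-32,-45,44)),(S(278,73),(32,45,44)),(S(147,87),(-32,45,44)),(S(322,178),(32,-45,44)),(S(182,190),(-32,-45,44))])
fit([(T(110,28),(54,155,32)),(T(45,235),(-54,155,32)),(T(668,195),(54,-125,26)),(T(605,412),(-54,-125,26)),(S(460,390),(54,-125,26)),(S(190,430),(-54,-125,26)),(S(300,32),(54,155,32)),(S(75,58),(-54,155,32))])
fit([(TK(198,132),(0,0,51)),(TK(116,98),(0,60,51)),(TK(280,161),(0,-60,51)),(SK(597,190),(0,0,51)),(SK(556,98),(0,60,51)),(SK(637,290),(0,-60,51))])
fit([(TK(75,42),(35,100,36)),(TK(345,142),(35,-100,36)),(TK(318,230),(-35,-100,36)),(TK(40,132),(-35,100,36)),(SK(605,62),(35,100,36)),(SK(742,380),(35,-100,36)),(SK(572,395),(-35,-100,36)),(SK(458,75),(-35,100,36))])
E
python3 m.py
```

```text
holeA [470.7 354.9  43.8] resid px [-0.2  0.5] [ 0.6 -0. ]
holeB [453.9 294.3  44.3] resid px [-0.1  0.3] [ 0.3 -0. ]
ins tail+x [501.6 356.2  43.3] resid px [-0.2  0.3] [ 0.4 -0. ]
tail-x [444.5 371.7  43.5] resid px [-0.1  0.2] [ 0.3 -0. ]
nose+x [479.6 274.6  40.3] resid px [-0.1  0.2] [ 0.3 -0. ]
nose-x [420.9 288.2  43.8] resid px [-0.2  0.3] [ 0.4 -0. ]
hold tail+x [538.2 403.9  30.4] resid px [-0.2  0.4] [ 0.5 -0. ]
tail-x [437.6 431.5  29.2] resid px [-0.2  0.4] [ 0.4 -0. ]
front+x [465.7 132.2  24.7] resid px [-0.1  0.2] [ 0.3 -0. ]
front-x [360.5 159.9  22.4] resid px [-0.1  0.2] [ 0.3 -0. ]
screw1 [461.4 235.9  22.5] resid px [-0.1  0.3] [ 0.4 -0. ]
screw2 [418.2 247.2  22.6] resid px [-0.1  0.3] [ 0.3 -0. ]
sq [465.2 -83.4  47.7] resid px [-0.3  0.5] [ 0.7 -0.1]
large [ 445.4 -139.8   48. ] resid px [-0.   0.1] [ 0.1 -0. ]
small [ 427.1 -195.5   47. ] resid px [-0.1  0.2] [ 0.3 -0. ]
box1 [505.8 -58.6  34. ] resid px [ 0. -0.] [-0.1  0. ]
box2 [ 443.1 -244.1   32.9] resid px [ 0. -0.] [-0.  0.]
box3 [ 380.7 -223.7   36.6] resid px [-0.3  0.5] [ 0.9 -0.1]
box4 [444.5 -35.9  33.4] resid px [ 0.1 -0.1] [-0.2  0. ]
fit [461.3 322. ] -15.547047342404236 rms px 0.6169032849740083
fit [445.8 266.5] -15.324624292823103 rms px 0.48176124526294856
fit [ 444.4 -140.5] -18.736029983209846 rms px 0.492742831513712
fit [ 442.7 -141. ] -18.980497496144906 rms px 0.6939451078089679
```

arm_command(
  deltas=[
    [[0,0,0],[0,0,1],-1],
    [[0,0,0],[0,0,1],-1],
    [[0,0,0],[0,0,1],-1],
    [[0,0,0],[0,0,1],-1],
    [[0,0,0],[0,0,1],-1],
    [[0,0,0],[0,0,1],-1],
    [[0,0,0],[0,0,1],-1],
    [[0,0,0],[0,0,1],-1],
  ],
  squeeze=60,
)

```text
clock: 2.4
eef_pos: [166.1, 498.1, 248.3]
ee_rot: [180.0, -0.0, 113.4]
wrist_force: [0.2, 0.5, -0.0]
gripper_width: 0.001
finger_force: 0.0
```

arm_command(
  deltas=[
    [[0,0,0],[0,0,1],-1],
    [[0,0,0],[0,0,1],-1],
    [[0,0,0],[0,0,1],-1],
    [[0,0,0],[0,0,1],-1],
    [[0,0,0],[0,0,1],-1],
    [[0,0,0],[0,0,1],-1],
    [[0,0,0],[0,0,0.5],-1],
  ],
)

```text
clock: 3.28
eef_pos: [166.0, 498.1, 248.3]
ee_rot: [-180.0, -0.0, 74.4]
wrist_force: [-0.2, -0.9, 0.0]
gripper_width: -0.001
finger_force: 0.0
```

```bash
cat >> h.py <<'E'
from scipy.spatial.transform import Rotation as Ro
H0=np.array([445.8,266.5,0]);HY=np.radians(-15.4)
def hol(x,y,z): c,s=np.cos(HY),np.sin(HY);return H0+[c*x-s*y,s*x+c*y,z]
def inhol(p): c,s=np.cos(HY),np.sin(HY);d=np.array(p)-H0;return np.array([c*d[0]+s*d[1],-s*d[0]+c*d[1],d[2]])
def go(t):
    s=state();R=Ro.from_euler('xyz',s['ee_rot'],degrees=True);d=R.inv().apply(np.array(t)-s['eef_pos']);return d/50
def st():
    s=state();print(s['clock'],np.round(s['eef_pos'],1),np.round(s['ee_rot'],2),'F',np.round(s['wrist_force'],1),'hol',np.round(inhol(s['eef_pos']),1),s['gripper_width'])
E
python3 -c "
from h import *
st();print(hol(0,134,150),np.round(go(hol(0,134,150)),3))"
```

```text
3.275 [166.  498.1 248.3] [-180.     -0.     74.43] F [-0.2 -0.9  0. ] hol [-331.2  148.9  248.3] -0.0006874460547388988
[481.38451974 395.68878417 150.        ] [-0.279  6.625  1.966]
```

arm_command(
  deltas=[
    [[-0.04,0.94,0],[0,0,0],-1],
    [[-0.04,0.94,0],[0,0,0],-1],
    [[-0.04,0.94,0],[0,0,0],-1],
    [[-0.04,0.94,0],[0,0,0],-1],
    [[-0.04,0.94,0.2],[0,0,0],-1],
    [[-0.04,0.94,0.5],[0,0,0],-1],
    [[-0.04,0.94,0.6],[0,0,0],-1],
    [[0,0.04,0.6],[0,0,0],-1],
  ],
)

```text
clock: 4.28
eef_pos: [483.9, 394.9, 151.8]
ee_rot: [180.0, 0.0, 74.4]
wrist_force: [-0.5, 0.5, -1.0]
gripper_width: -0.002
finger_force: 0.0
```

```bash
python3 -c "
from h import *
st();print(np.round(go(hol(0,134,48)),3))"
```

```text
4.275 [483.9 394.9 151.8] [179.98   0.    74.37] F [-0.5  0.5 -1. ] hol [  2.7 133.9 151.8] -0.001580577102730447
[ 2.000e-03 -5.400e-02  2.075e+00]
```

arm_command(
  deltas=[
    [[0,0,0.6],[0,0,0],-1],
    [[0,0,0.6],[0,0,0],-1],
    [[0,0,0.5],[0,0,0],-1],
    [[0,0,0.3],[0,0,0],-1],
    [[0,0,0.08],[0,0,0],-1],
    [[0,0,0],[0,0,0],-1],
  ],
)

```text
clock: 5.03
eef_pos: [481.7, 396.6, 49.9]
ee_rot: [180.0, -0.0, 74.6]
wrist_force: [0.2, -0.9, 0.1]
gripper_width: 0.0
finger_force: 0.0
```

```bash
python3 -c "
from h import *
st();f=grab_frame('scene');p=cv2.cvtColor(f['pixels'],cv2.COLOR_RGB2BGR)[120:240,220:320];cv2.imwrite('pics/e.png',cv2.resize(p,None,fx=5,fy=5,interpolation=2))"
```

```text
5.025 [481.7 396.6  49.9] [ 1.7996e+02 -4.0000e-02  7.4570e+01] F [ 0.2 -0.9  0.1] hol [  0.  135.   49.9] 0.00010672224862501425
```

View pics/e.png

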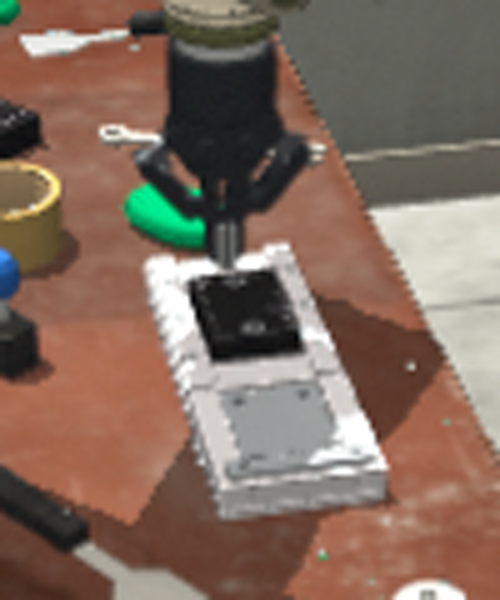

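Fingers are centred behind the insert's tail at crop (225,250), with tip height about 33 mm. I'll push towards -y.

arm_command(
  deltas=[
    [[-0.3,0,0.04],[0,0,0],-1],
    [[-0.3,0,0],[0,0,0],-1],
    [[-0.3,0,0],[0,0,0],-1],
    [[-0.3,0,0],[0,0,0],-1],
    [[-0.3,0,0],[0,0,0],-1],
    [[-0.3,0,0],[0,0,0],-1],
    [[-0.25,0,0],[0,0,0],-1],
    [[-0.2,0,0],[0,0,0],-1],
  ],
)

```text
clock: 6.08
eef_pos: [451.5, 287.5, 47.7]
ee_rot: [180.0, -0.0, 74.5]
wrist_force: [0.5, 1.2, 0.5]
gripper_width: -0.003
finger_force: 0.7
```

arm_command(
  deltas=[
    [[-0.1,0,0],[0,0,0],-1],
    [[-0.1,0,0],[0,0,0],-1],
    [[-0.08,0,0],[0,0,0],-1],
    [[-0.06,0,0],[0,0,0],-1],
    [[-0.05,0,0],[0,0,0],-1],
    [[-0.04,0,0],[0,0,0],-1],
    [[0,0,0],[0,0,0],-1],
  ],
)

```text
clock: 6.95
eef_pos: [445.7, 267.2, 47.3]
ee_rot: [-180.0, 0.0, 74.6]
wrist_force: [0.5, -0.1, 0.3]
gripper_width: 0.001
finger_force: 0.0
```

```bash
python3 -c "
from h import *
st();f=grab_frame('scene');p=cv2.cvtColor(f['pixels'],cv2.COLOR_RGB2BGR)[150:235,230:310];cv2.imwrite('pics/g.png',cv2.resize(p,None,fx=7,fy=7,interpolation=2))"
```

```text
6.95 [445.7 267.2  47.3] [-1.800e+02  1.000e-02  7.456e+01] F [ 0.5 -0.1  0.3] hol [-0.3  0.6 47.3] 0.0008768624535360328
```

View pics/g.png

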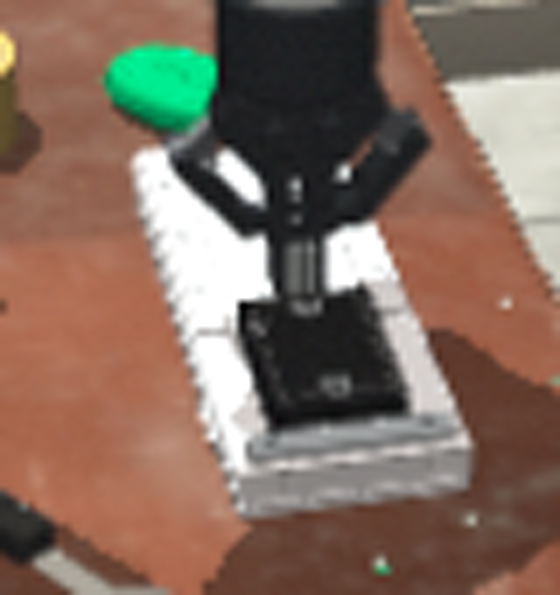

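The insert is over the recess with a few mm to go before the end stop. I'll continue in small steps and watch the force.

arm_command(
  deltas=[
    [[-0.03,0,0],[0,0,0],-1],
    [[-0.03,0,0],[0,0,0],-1],
    [[-0.02,0,0],[0,0,0],-1],
    [[0,0,0],[0,0,0],-1],
  ],
)

```text
clock: 7.5
eef_pos: [444.6, 263.3, 47.3]
ee_rot: [-180.0, 0.0, 74.6]
wrist_force: [0.8, 0.1, -0.4]
gripper_width: -0.002
finger_force: 0.0
```

arm_command(
  deltas=[
    [[-0.02,0,0],[0,0,0],-1],
    [[0,0,0],[0,0,0],-1],
  ],
)

```text
clock: 7.75
eef_pos: [444.4, 262.4, 47.3]
ee_rot: [180.0, 0.0, 74.6]
wrist_force: [-0.0, 0.9, 0.1]
gripper_width: 0.002
finger_force: 0.0
```

```bash
python3 -c "
from h import *
st();f=grab_frame('scene');p=cv2.cvtColor(f['pixels'],cv2.COLOR_RGB2BGR)[180:235,250:305];cv2.imwrite('pics/i.png',cv2.resize(p,None,fx=10,fy=10,interpolation=2))"
```

```text
7.75 [444.4 262.4  47.3] [180.     0.    74.56] F [-0.   0.9  0.1] hol [-0.3 -4.3 47.3] 0.0018901568249798087
```

View pics/i.png

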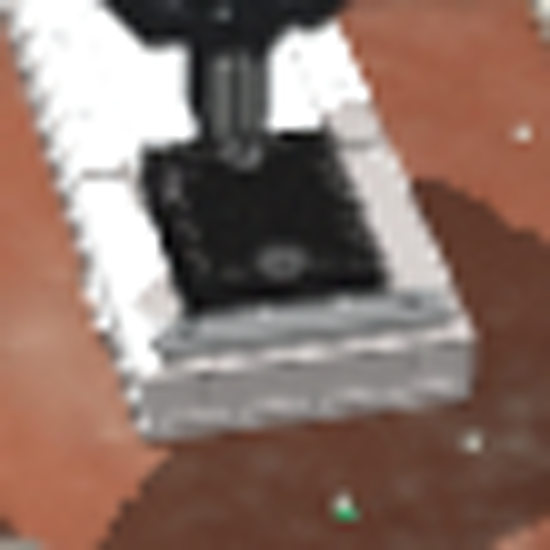

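The nose is close to the end stop, but I can't see whether the insert has dropped. I'll nudge until the force shows the stop.

arm_command(
  deltas=[
    [[-0.02,0,0],[0,0,0],-1],
    [[0,0,0],[0,0,0],-1],
  ],
)

```text
clock: 8.05
eef_pos: [444.1, 261.4, 47.3]
ee_rot: [-180.0, 0.0, 74.6]
wrist_force: [-0.1, 0.8, 0.2]
gripper_width: 0.001
finger_force: 0.1
```

arm_command(
  deltas=[
    [[-0.015,0,0],[0,0,0],-1],
    [[0,0,0],[0,0,0],-1],
  ],
)

```text
clock: 8.3
eef_pos: [444.0, 261.3, 47.4]
ee_rot: [180.0, -0.1, 74.5]
wrist_force: [0.4, 5.4, -0.3]
gripper_width: 0.002
finger_force: 2.4
```

Contact with the end stop: 5.4 N. I'll back off and check that the insert is level.

arm_command(
  deltas=[
    [[0.1,0,0],[0,0,0],-1],
    [[0.3,0,-0.3],[0,0,0],-1],
    [[0.5,0,-0.6],[0,0,0],-1],
    [[0.5,0,-0.3],[0,0,0],-1],
    [[0,0,0],[0,0,0],-1],
  ],
)

```text
clock: 8.93
eef_pos: [463.0, 329.4, 108.1]
ee_rot: [179.9, -0.1, 74.7]
wrist_force: [0.5, -0.5, -0.1]
gripper_width: -0.001
finger_force: 0.0
```

```bash
python3 - <<'E'
from h import *
st();f=grab_frame('scene');t=grab_frame('top')
a=cv2.resize(cv2.cvtColor(f['pixels'],cv2.COLOR_RGB2BGR)[185:230,255:300],(400,400),interpolation=2)
b=cv2.resize(cv2.cvtColor(t['pixels'],cv2.COLOR_RGB2BGR)[180:225,253:298],(400,400),interpolation=2)
cv2.imwrite('pics/j.png',np.hstack([a,b]))
for fr in(t,f):
    for zc in(38,41,44):
        # outline of the insert top, predicted centred at y=-61.4
        print(zc,[list(np.round(proj(fr,hol(x,y-61.4,zc)),1)) for x,y in((32,45),(-32,45),(32,-45),(-32,-45))])
E
```

```text
8.925 [463.  329.4 108.1] [ 1.7989e+02 -7.0000e-02  7.4650e+01] F [ 0.5 -0.5 -0.1] hol [-1.000e-01  6.520e+01  1.081e+02] -0.0005061129038505496
38 [[np.float64(269.4), np.float64(193.3)], [np.float64(264.5), np.float64(209.3)], [np.float64(291.9), np.float64(200.1)], [np.float64(287.1), np.float64(216.1)]]
41 [[np.float64(269.4), np.float64(193.2)], [np.float64(264.5), np.float64(209.2)], [np.float64(292.0), np.float64(200.1)], [np.float64(287.1), np.float64(216.1)]]
44 [[np.float64(269.4), np.float64(193.1)], [np.float64(264.4), np.float64(209.2)], [np.float64(292.0), np.float64(200.0)], [np.float64(287.1), np.float64(216.0)]]
38 [[np.float64(282.7), np.float64(192.5)], [np.float64(263.8), np.float64(194.7)], [np.float64(289.1), np.float64(207.6)], [np.float64(269.3), np.float64(210.0)]]
41 [[np.float64(282.7), np.float64(191.8)], [np.float64(263.8), np.float64(193.9)], [np.float64(289.1), np.float64(206.8)], [np.float64(269.2), np.float64(209.2)]]
44 [[np.float64(282.7), np.float64(191.0)], [np.float64(263.8), np.float64(193.2)], [np.float64(289.1), np.float64(206.0)], [np.float64(269.2), np.float64(208.4)]]
```

View pics/j.png

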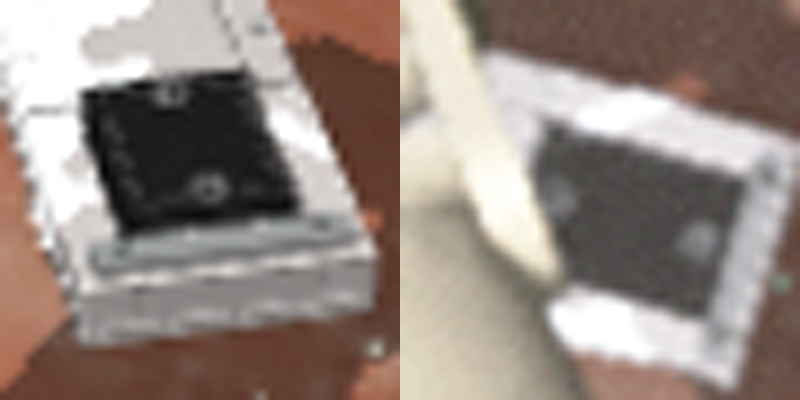

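Insert's tail corners in the scene crop, (82,93) and (245,72), match a top height of about 38 mm. So it has dropped onto the plate. Next: press at its centre.

arm_command(
  deltas=[
    [[-0.6,0,0],[0,0,0],-1],
    [[-0.6,0,0],[0,0,0],-1],
    [[-0.6,0,0.2],[0,0,0],-1],
    [[-0.5,0,0.3],[0,0,0],-1],
    [[-0.22,0,0.3],[0,0,0],-1],
    [[0,0,0.1],[0,0,0],-1],
    [[0,0,0],[0,0,0],-1],
  ],
)

```text
clock: 9.9
eef_pos: [428.9, 206.8, 62.1]
ee_rot: [-180.0, 0.0, 74.5]
wrist_force: [0.3, 0.5, 0.2]
gripper_width: -0.004
finger_force: 0.0
```

```bash
python3 -c "
from h import *
st();print(np.round(go(hol(0,-61,60)),3))"
```

```text
9.9 [428.9 206.8  62.1] [-1.7996e+02  2.0000e-02  7.4550e+01] F [0.3 0.5 0.2] hol [ -0.4 -62.1  62.1] -0.0040335835386679725
[0.021 0.009 0.042]
```

arm_command(
  deltas=[
    [[0.02,0,0.04],[0,0,0],-1],
    [[0,0,0.04],[0,0,0],-1],
    [[0,0,0.04],[0,0,0],-1],
    [[0,0,0.04],[0,0,0],-1],
    [[0,0,0],[0,0,0],-1],
  ],
)

```text
clock: 10.52
eef_pos: [429.4, 208.0, 54.5]
ee_rot: [180.0, -0.0, 74.6]
wrist_force: [-0.8, 0.9, 3.1]
gripper_width: -0.003
finger_force: 1.5
```

arm_command(
  deltas=[
    [[0,0,0.03],[0,0,0],-1],
    [[0,0,0.03],[0,0,0],-1],
    [[0,0,0.03],[0,0,0],-1],
    [[0,0,0.03],[0,0,0],-1],
    [[0,0,0],[0,0,0],-1],
  ],
)

```text
clock: 11.15
eef_pos: [429.4, 208.0, 48.5]
ee_rot: [180.0, -0.0, 74.6]
wrist_force: [-2.3, 2.1, 3.7]
gripper_width: -0.001
finger_force: 2.1
```

arm_command(
  deltas=[
    [[0,0,0.03],[0,0,0],-1],
    [[0,0,0.03],[0,0,0],-1],
    [[0,0,0.03],[0,0,0],-1],
    [[0,0,0],[0,0,0],-1],
  ],
)

```text
clock: 11.65
eef_pos: [429.4, 208.0, 43.9]
ee_rot: [180.0, -0.0, 74.6]
wrist_force: [-1.7, 3.4, 3.7]
gripper_width: -0.004
finger_force: 2.0
```

arm_command(
  deltas=[
    [[0,0,0.03],[0,0,0],-1],
    [[0,0,0],[0,0,0],-1],
  ],
)

```text
clock: 11.9
eef_pos: [429.4, 208.0, 43.0]
ee_rot: [180.0, -0.0, 74.6]
wrist_force: [-3.8, 1.6, 11.5]
gripper_width: -0.003
finger_force: 6.2
```

arm_command(
  deltas=[
    [[0,0,0.03],[0,0,0],-1],
    [[0,0,0],[0,0,0],-1],
    [[0,0,0],[0,0,0],-1],
  ],
)

```text
clock: 12.28
eef_pos: [429.5, 208.0, 42.9]
ee_rot: [180.0, -0.0, 74.6]
wrist_force: [-10.9, -0.4, 33.7]
gripper_width: 0.001
finger_force: 16.3
```

Bottomed out at tip height 25.9 mm with the force rising, so the insert is flush. Now to lift off and head for the small key.

arm_command(
  deltas=[
    [[0,0,-0.1],[0,0,0],-1],
    [[0,0,-0.6],[0,0,0],-1],
    [[0,0,-0.7],[0,0,0],-1],
    [[0,0,0],[0,0,0],-1],
  ],
)

```text
clock: 12.78
eef_pos: [430.3, 207.9, 112.5]
ee_rot: [179.8, -0.1, 74.6]
wrist_force: [0.3, -0.2, -0.7]
gripper_width: -0.0
finger_force: 0.0
```

```bash
python3 - <<'E'
from h import *
st();f=grab_frame('scene')
a=cv2.resize(cv2.cvtColor(f['pixels'],cv2.COLOR_RGB2BGR)[175:235,240:310],(700,600),interpolation=2)
cv2.imwrite('pics/k.png',a)
print(np.round(go([426,-196.5,112]),3))
E
```

```text
12.775 [430.3 207.9 112.5] [ 1.7978e+02 -1.0000e-01  7.4570e+01] F [ 0.3 -0.2 -0.7] hol [  0.7 -60.6 112.5] -0.00018882669085967127
[-7.811  2.084 -0.02 ]
```

View pics/k.png

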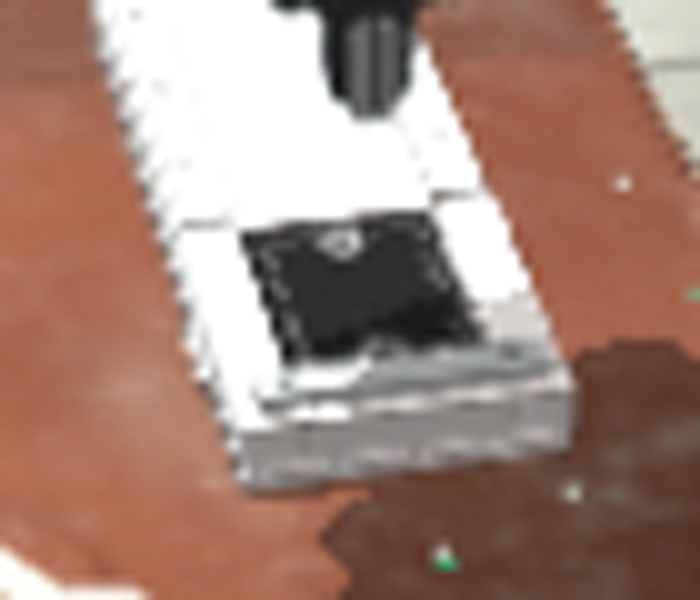

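The insert now lies flush: its side wall is gone and the stop partly hides its nose at (400,340). On to the small key.

arm_command(
  deltas=[
    [[-0.98,0.26,0],[0,0,0],-1],
    [[-0.98,0.26,0],[0,0,0],-1],
    [[-0.98,0.26,0],[0,0,0],-1],
    [[-0.98,0.26,0],[0,0,0],-1],
    [[-0.98,0.26,0],[0,0,0],-1],
    [[-0.98,0.26,0],[0,0,0],-1],
    [[-0.98,0.26,0],[0,0,0],-1],
    [[-0.94,0.26,0],[0,0,0],-1],
  ],
)

```text
clock: 13.82
eef_pos: [424.9, -197.3, 109.4]
ee_rot: [-179.9, -0.0, 74.5]
wrist_force: [1.4, -0.8, 0.1]
gripper_width: -0.0
finger_force: 0.0
```

arm_command(
  deltas=[
    [[0,0,0],[0,0,0],-1],
    [[0,0,0.4],[0,0,0],-1],
    [[0,0,0.2],[0,0,0],-1],
    [[0,0,0],[0,0,0],-1],
  ],
)

```text
clock: 14.32
eef_pos: [425.3, -194.9, 80.0]
ee_rot: [-179.9, -0.1, 74.6]
wrist_force: [-0.2, -0.2, 1.0]
gripper_width: 0.001
finger_force: 0.0
```

```bash
python3 -c "
from h import *
st();print(np.round(go([426,-196.5,70]),3))"
```

```text
14.325 [ 425.3 -194.9   80. ] [-1.7988e+02 -5.0000e-02  7.4610e+01] F [-0.2 -0.2  1. ] hol [ 102.8 -450.3   80. ] 0.0005662777295873154
[-0.027  0.022  0.199]
```

arm_command(
  deltas=[
    [[-0.02,0.02,0.1],[0,0,0],-1],
    [[0,0,0.1],[0,0,0],-1],
    [[0,0,0.06],[0,0,0],-1],
    [[0,0,0.04],[0,0,0],-1],
    [[0,0,0],[0,0,0],-1],
  ],
)

```text
clock: 14.95
eef_pos: [426.4, -197.0, 65.9]
ee_rot: [-180.0, -0.0, 74.6]
wrist_force: [0.3, 1.3, 2.7]
gripper_width: -0.002
finger_force: 1.2
```

arm_command(
  deltas=[
    [[0,0,0.03],[0,0,0],-1],
    [[0,0,0.03],[0,0,0],-1],
    [[0,0,0.02],[0,0,0],-1],
    [[0,0,0],[0,0,0],-1],
    [[0,0,0],[0,0,0],-1],
  ],
)

```text
clock: 15.58
eef_pos: [426.4, -197.1, 62.0]
ee_rot: [180.0, 0.0, 74.6]
wrist_force: [-1.9, 2.6, 6.9]
gripper_width: 0.0
finger_force: 3.3
```

arm_command(
  deltas=[
    [[0,0,0.02],[0,0,0],-1],
    [[0,0,0],[0,0,0],-1],
  ],
)

```text
clock: 15.82
eef_pos: [426.5, -197.1, 61.8]
ee_rot: [180.0, 0.0, 74.6]
wrist_force: [-5.2, 2.9, 15.7]
gripper_width: -0.002
finger_force: 8.6
```

arm_command(
  deltas=[
    [[0,0,-0.2],[0,0,0],-1],
    [[0,0,-0.4],[0,0,0],-1],
    [[0,0,-0.1],[0,0,0],-1],
    [[0,0,0],[0,0,0],-1],
  ],
)

```text
clock: 16.32
eef_pos: [426.4, -197.1, 95.6]
ee_rot: [180.0, 0.0, 74.6]
wrist_force: [0.2, 1.0, -0.2]
gripper_width: -0.001
finger_force: 0.0
```

```bash
python3 -c "
from h import *
st();print(np.round(go([445,-140,95]),3))"
```

```text
16.325 [ 426.4 -197.1   95.6] [1.7999e+02 1.0000e-02 7.4560e+01] F [ 0.2  1.  -0.2] hol [ 104.4 -452.1   95.6] -0.0014138543953086697
[1.2   0.055 0.012]
```

The small key went fully down: 15.7 N at a hard stop. Now for the large key.

arm_command(
  deltas=[
    [[0.6,0.03,0],[0,0,0],-1],
    [[0.6,0.03,0],[0,0,0],-1],
    [[0,0,0],[0,0,0],-1],
    [[0,0,0.3],[0,0,0],-1],
    [[0,0,0.2],[0,0,0],-1],
    [[0,0,0.06],[0,0,0],-1],
    [[0,0,0.03],[0,0,0],-1],
    [[0,0,0],[0,0,0],-1],
  ],
)

```text
clock: 17.32
eef_pos: [445.3, -140.2, 66.4]
ee_rot: [180.0, 0.0, 74.6]
wrist_force: [-2.1, -0.8, 1.9]
gripper_width: 0.0
finger_force: 1.0
```

arm_command(
  deltas=[
    [[0,0,0.03],[0,0,0],-1],
    [[0,0,0.03],[0,0,0],-1],
    [[0,0,0.02],[0,0,0],-1],
    [[0,0,0.02],[0,0,0],-1],
    [[0,0,0],[0,0,0],-1],
    [[0,0,0],[0,0,0],-1],
  ],
)

```text
clock: 18.08
eef_pos: [445.5, -140.2, 61.9]
ee_rot: [180.0, 0.0, 74.6]
wrist_force: [-5.1, -0.2, 11.3]
gripper_width: 0.003
finger_force: 5.7
```

The large key is fully down too, so I'll lift clear and check.

arm_command(
  deltas=[
    [[0,0,-0.2],[0,0,0],-1],
    [[0,0,-0.6],[0,0,0],-1],
    [[0,0,-0.8],[0,0,0],-1],
    [[0,0,-0.6],[0,0,0],-1],
    [[0,0,0],[0,0,0],-1],
    [[0,0,0],[0,0,0],-1],
  ],
)

```text
clock: 18.82
eef_pos: [445.0, -139.7, 170.6]
ee_rot: [-179.9, -0.0, 74.6]
wrist_force: [-1.1, -0.8, -0.0]
gripper_width: 0.002
finger_force: 0.0
```

```bash
python3 - <<'E'
from h import *
st();f=grab_frame('scene');t=grab_frame('top')
g=lambda f,y0,x0:cv2.resize(cv2.cvtColor(f['pixels'],cv2.COLOR_RGB2BGR)[y0:y0+60,x0:x0+60],(400,400),interpolation=2)
cv2.imwrite('pics/l.png',np.hstack([g(f,172,243),g(t,172,240)]))
E
```

```text
18.825 [ 445.  -139.7  170.6] [-1.7993e+02 -3.0000e-02  7.4570e+01] F [-1.1 -0.8 -0. ] hol [ 107.1 -391.8  170.6] 0.0015366433218151547
```

View pics/l.png

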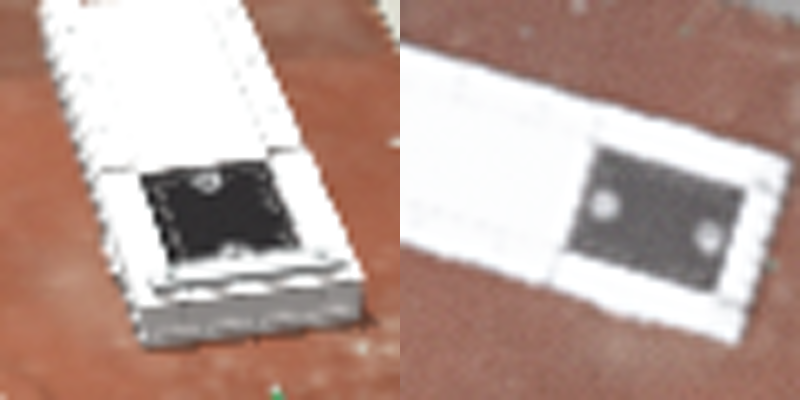

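The insert sits square and flush in the recess (scene crop about (220,210), top crop about (655,220)). The arm is clear of everything.

```bash
python3 -c "
from h import *
print(sign_off())"
```

```text
the job is handed in; nothing more can be done
None
```

I handed the job in at about 19 s: the insert looks flush in the recess in the last pictures, the small and then the large key were pressed to their stops and released, the square key and loose things were not touched, and no verdict was returned.

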